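# Face the insert to the reader and hold its shutter open

### The job

Take a reading of the mould insert: turn it where it stands in its round seat until its marked side squarely faces the reader's window, and let go of it. Then use the gripper to swing the reader's sprung shutter arm by its upright post forward, away from the robot, all the way to its stop, and finish still holding it there, because the spring shuts it as soon as it is let go. Leave the insert standing in its seat facing the window, and leave the other things on the bench where they are.

Things in the scene. Friction and masses are not known exactly. Their poses are not given: they have to be found in the camera images.
- station: Reading station, fixed, place and yaw vary: dark steel plate 320 x 120 x 12 mm with a grey reader housing at its +x end, a round seat at its -x end. Origin: centre of the plate's underside, on the table; z up, x from the seat towards the reader. Housing: x 40 to 150 mm, y -35 to 35 mm, top at z 100 mm; pivot hub up to z 125 mm.
- seat (a point): Centre of the seat, on the plate's top (z 12 mm; station x -105 mm, y 0), where the insert's underside rests. A steel ring, inner radius 25 mm, outer 34 mm, stands 8 mm high round it, so the insert has 3 mm of play and turns freely.
- window (a point): Centre of the reader's round window (34 mm across) in the housing face that looks along the station's -x at the seat; 62 mm above the table.
- insert: Loose matt aluminium mould insert, an upright cylinder 44 mm in diameter, 80 mm tall, about 0.32 kg, in the seat. Origin: centre of its underside; z up; its x axis points out through its marked side. On its flat top a raised dark key, 15 x 6 x 5 mm, runs along that x axis out to the rim on the marked side. At the start the mark points 0.7 rad or more away from the window, either way.
- mark (a point): Centre of the mark, a 15 mm dark etched square on the insert's side, 50 mm above its underside, 22 mm from its axis.
- shutter (a joint): Angle of the shutter arm about its vertical pivot: 0 at rest, the arm along the station's -x with its leaf over the window; it grows as the arm swings towards the station's +y (clockwise from above) to a hard stop at 1.05 rad, window clear. A spring always pulls it back to 0: at the post about 1.5 N at 0 and 5 N at the stop.
- shutter_arm: The steel shutter arm: a flat bar 14 mm wide and 6 mm thick from the pivot outwards, 110 mm long, its top 119 mm above the table; a leaf 36 mm wide hangs from it to 35 mm above the table, and an upright black post stands near its end. Origin: on the pivot axis, 110 mm above the table; its -x axis points along the arm from the pivot to the post.
- pivot (a point): Point on the vertical pivot axis of the arm (station x 115 mm, y 0), 116 mm above the table.
- post (a point): Centre of the top of the upright round post on the arm, 170 mm above the table, 100 mm from the pivot axis. The post is 14 mm in diameter and free from 119 mm to 170 mm above the table: it can be pinched from above or pushed from the side.
- loupe: Bystander, loose, to be left where it stands: black eyepiece, 36 mm across, 38 mm tall. Origin: centre of its underside.
- sleeve: Bystander, loose, to be left where it stands: steel stepped sleeve, 42 mm across, 42 mm tall. Origin: centre of its underside.
- spacer: Bystander, loose, to be left where it stands: brass stepped spacer, 34 mm across, 34 mm tall. Origin: centre of its underside.
- marker: Bystander, loose, to be left where it stands: white marker pen with a red cap, 100 mm long along its x, 17 mm thick, lying. Origin: under its middle.
- spider: Bystander, loose, to be left where it stands: dark four-legged stand, 112 mm across, with a thin upright rod 110 mm tall. Origin: on the table under the rod.
Mind the look-alikes: they are no part of the job. What is shaped like the insert but blue is not meant.

How it is judged (in metres and radians):
On the way, in this order (a step that is already met when the one before it is completed fails the run):
1. the insert stands released in its seat with its marked side facing the window (angle between the x axis of insert and the x axis of station, either way round below 0.21 rad and x of mark in the frame of station above -0.098 m and horizontal distance between insert and seat below 0.007 m and z of insert in the frame of station below 0.015 m and angle between insert's own z axis and vertical below 0.06 rad and contact force between insert and the fingers below 0.2 N and contact force between insert and the arm below 0.2 N), for 0.2 s.
2. the gripper holds the shutter arm at its stop (value of joint shutter above 0.99 rad and contact force between the fingers and shutter_arm above 1.5 N and contact force between each of loupe, sleeve, spacer, marker, spider, insert and shutter_arm below 0.2 N), for 0.3 s.
At the end, for the whole second after the job is handed in: Insert upright, released, at rest within 7 mm of the seat centre, marked side within 0.21 rad of the window direction; the fingers hold the shutter arm still with over 1.5 N within 0.06 rad of its stop (joint above 0.99); insert and bystanders do not touch the arm (all of step 1 and all of step 2 and velocity of joint shutter between -0.1 and 0.1 rad/s and linear speed of insert below 0.02 m/s); the arm keeps its last pose, push and grip.
It fails at once if a bystander is shifted more than 30 mm (distance of any of loupe, sleeve, spacer, marker, spider from where it was at the start of the episode above 0.03 m).
It fails at once if the insert is tipped (angle between insert's own z axis and vertical above 0.5 rad).
It also fails if it takes over 56 s, if anything falls off the work surface, if the arm or the gripper's body presses on something with over 40 N, if the wrist force passes 120 N, or if a joint passes its speed limit or range.

### The arm

A 7-joint arm with a two-finger parallel gripper is mounted at the origin on the work surface. World frame = base frame: x ahead of the robot, y to its left, z up, the work surface at z = 0. Lengths are in mm, angles in rad, forces in N, time in s.
With the tool pointing down it reaches from about 425 to 825 mm from the base axis. Payload 3.6 kg.
Tool frame: the origin (TCP) lies between the finger pads; the fingertips stand ahead of it and the grasp point (between the pads) lies 5 mm behind it (bot.finger_overhang is the z of the fingertips in the tool frame, in mm); z points along the fingers, y is the line along which they close (so a half turn about z gives the same grasp; the last joint's range is limited). The gripper opens to 85 mm and grips with 20 to 120 N. Pads are 22 mm wide; open, the fingers measure 114 mm over their backs; the gripper's body (76 mm by 85 mm) begins 54 mm behind the grasp point. The pads swing forward as they close: fully open they stand 13 mm farther back than shut.
Start: joints at [1.119, 0.615, -0.013, 1.423, 0.008, 1.103, -0.04], TCP at [267.897, -592.195, 245.297] pointing down, gripper open.
Joint ranges: [-3.12, 3.12], [-0.3, 2.06], [-1.34, 1.32], [0.26, 2.42], [-1.36, 4.5], [0.01, 1.98], [-2.84, 2.84]. Speed limits (rad/s): [2.79, 2.79, 3.14, 3.14, 3.14, 3.14, 3.14].

### API

Orientations are given as a unit quaternion [w, x, y, z].
In Python, from workcell import bot gives the robot as it stands.
- The arm moves only by the shell command python3 -m jog 'ROWS' [FORCE]. ROWS is a JSON object of lists of equal length, an entry for each row: "delta_pos": the shift along the tool's x, y, z in m, a list of three; "rotation": the turn, a rotation vector about the tool's x, y, z in degrees, a list of three; "hand": the opening, from 0 (shut) to 1 (fully open). A call has 1 to 12 rows; each row shifts and turns the commanded pose from where the row before left it, along the tool's axes as they then stand; what a row does not reach is not made up. A row lasts 1/8 s, in which the tool goes at most 62.5 mm and 10.7 degrees, less where a joint would pass 70% of its speed; a pose out of reach is approached as far as the arm can. A call with a gripper value outside its range is refused whole. The fingers move at their own pace and stop on an object; FORCE is the grip in N (left out, the last holds). Time passes only in rows, so rows that do not move let the fingers close. It gives the time, the measured TCP pose, the force, the opening and the grip force at its end, in the units of the state.
- bot.get_state(): the state, without advancing time (a new reading comes with each control period).
- bot.snapshot(name): name is "side" or "top"; returns a dict with "color" (480x640x3 uint8, red, green, blue), "K" (3x3 intrinsics, pixels), "k1" (the pictures are not rectified: a ray, as slopes to the right and down, at radius r is drawn at 1 + k1 r^2 times it, then the intrinsics apply), "cam_to_world" (4x4, takes a point from camera to world coordinates). Camera axes: x right, y up, looking along -z (the intrinsics and any distortion apply to the point x, -y, -z); pixel columns grow to the right and rows downward; lengths in mm; the calibration is good to about 2 mm. A picture is of the moment at which its call begins. There is no depth.
- bot.close_job(): hands the job in; it is judged then, once.
The state is a dict: "clock": time; "joints": joint angles; "joint_vel": joint speeds; "tau": joint torques, N m; "eef_pos": TCP position; "ee_rot": TCP orientation; "wrist_force": force on the tool from outside, world axes, zero at the start; "ft_torque": the same for the moment, N m; "width": finger opening in mm; "gripper_force": force on a finger pad.
Only numpy, scipy, OpenCV 4.12 (cv2) and the standard library are available. Lean on these libraries where they do the work, as an engineer would, in place of code of your own. Each camera call takes 0.05 s, during which the arm holds its last target. There are 200 camera calls.

## Working session

There is one attempt and no reset: what is moved stays moved. The work goes in short steps, Python scripts to look and compute and a shell command to move; the robot and the scene stay as the last step left them, time stands still between calls to the robot, and variables do not carry over. Pictures are saved under pics/ and viewed, at most 10 in all, crops included, and the job is handed in when it is done.

```bash
mkdir -p pics
cat > h.py <<'E'
import numpy as np, cv2
from workcell import bot
def ray(s,u,v):
    K=np.array(s["K"]);x=(u-K[0,2])/K[0,0];y=(v-K[1,2])/K[1,1]
    a,b=x,y
    for _ in range(20):
        f=1+s["k1"]*(a*a+b*b);a,b=x/f,y/f
    T=np.array(s["cam_to_world"]);d=T[:3,:3]@np.array([a,-b,-1.]);return T[:3,3],d/np.linalg.norm(d)
def onz(s,u,v,z):
    o,d=ray(s,u,v);return o+d*(z-o[2])/d[2]
def two(s1,p1,s2,p2):
    o1,d1=ray(s1,*p1);o2,d2=ray(s2,*p2)
    t=np.linalg.lstsq(np.c_[d1,-d2],o2-o1,rcond=None)[0]
    a,b=o1+t[0]*d1,o2+t[1]*d2;return (a+b)/2,np.linalg.norm(a-b)
def proj(s,P):
    T=np.linalg.inv(np.array(s["cam_to_world"]));p=T[:3,:3]@np.array(P,float)+T[:3,3]
    x,y=p[0]/-p[2],-p[1]/-p[2];f=1+s["k1"]*(x*x+y*y);K=np.array(s["K"])
    return K[0,0]*x*f+K[0,2],K[1,1]*y*f+K[1,2]
E
python3 - <<'E'
from h import *
import pickle
for n in("side","top"):
    s=bot.snapshot(n);cv2.imwrite(f"pics/{n}0.png",s["color"][:,:,::-1]);pickle.dump(s,open(n+"0.pkl","wb"))
    print(n,s["K"],s["k1"],np.round(s["cam_to_world"],3))
print(bot.get_state(),bot.finger_overhang)
E
```

```text
side [[460.63635565   0.         317.94738568]
 [  0.         460.63635565 237.23856953]
 [  0.           0.           1.        ]] -0.05121180948984475 [[-8.01000e-01  3.90000e-01 -4.55000e-01  1.57299e+02]
 [-5.99000e-01 -5.10000e-01  6.18000e-01  6.11428e+02]
 [ 9.00000e-03  7.67000e-01  6.42000e-01  6.45046e+02]
 [ 0.00000e+00  0.00000e+00  0.00000e+00  1.00000e+00]]
top [[560.57109222   0.         328.16748867]
 [  0.         560.57109222 234.20478474]
 [  0.           0.           1.        ]] 0.04578324901994734 [[-1.900000e-02  9.970000e-01 -7.300000e-02  4.476160e+02]
 [-1.000000e+00 -1.900000e-02 -1.100000e-02  1.176020e+02]
 [-1.200000e-02  7.300000e-02  9.970000e-01  1.241954e+03]
 [ 0.000000e+00  0.000000e+00  0.000000e+00  1.000000e+00]]
{'clock': 0.1, 'joints': array([ 1.11950595,  0.61581996, -0.01262338,  1.42477237,  0.00807481,
        1.10344134, -0.04039342]), 'joint_vel': array([ 0.00082884, -0.0026346 ,  0.00170394, -0.00362165, -0.00068012,
       -0.00067596,  0.00214129]), 'tau': array([ 1.24907459e-03, -4.70383787e+01,  2.60049524e-01, -1.71570969e+01,
        1.00736428e-02,  5.86701528e-03,  1.14988757e-05]), 'eef_pos': array([ 267.62307742, -591.60170306,  244.2444264 ]), 'ee_rot': array([-1.16841214e-03,  9.77521097e-01,  2.10834235e-01, -2.54695131e-04]), 'wrist_force': array([-0.19098861, -0.14162833,  0.76934051]), 'ft_torque': array([0.00230206, 0.03648315, 0.04200507]), 'gripper_force': 0.0, 'width': 85.53865658330132} 14.0
```

View pics/side0.png

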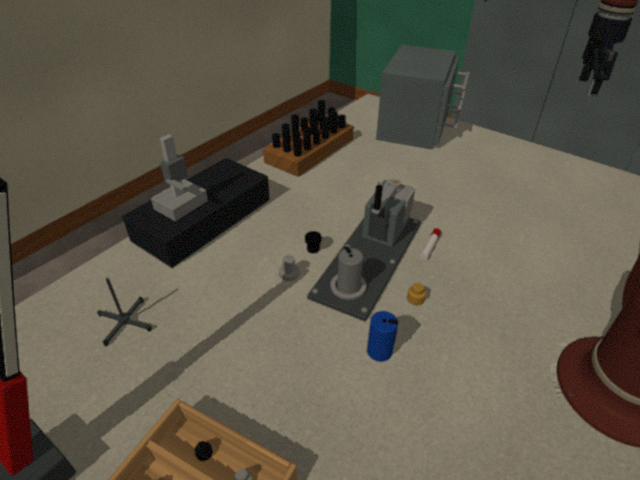

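View pics/top0.png

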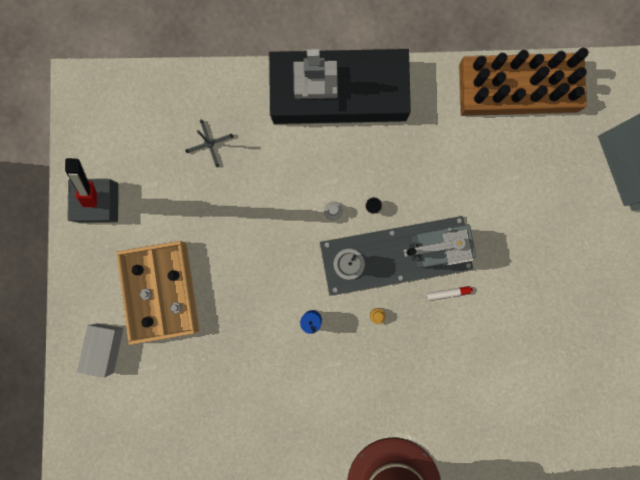

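The side view shows the insert at about (349,268) with its key towards the upper left, the post top at (378,187), the blue look-alike at (382,336). The top view shows the seat at (349,262), the post at (411,251), and the hub at (459,243). Next are enlarged crops.

Run:
```python
from h import *
import pickle
a=pickle.load(open("top0.pkl","rb"))["color"][205:305,310:490,::-1]
b=pickle.load(open("side0.pkl","rb"))["color"][170:320,300:440,::-1]
A=cv2.resize(a,None,fx=4.4,fy=4.4,interpolation=2);B=cv2.resize(b,None,fx=4,fy=4,interpolation=2)
g=lambda x:np.clip(255*(x/255.)**0.6,0,255).astype(np.uint8)
cv2.imwrite("pics/tc.png",g(A));cv2.imwrite("pics/sc.png",g(B));print(A.shape,B.shape)
```

```text
(440, 792, 3) (600, 560, 3)
```

View pics/tc.png

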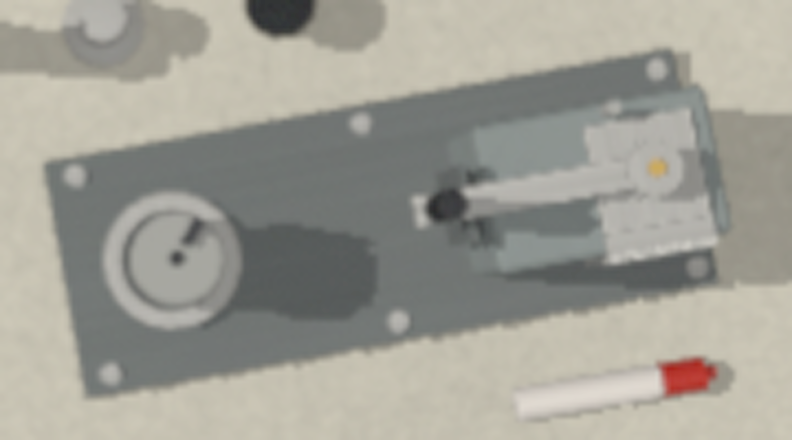

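View pics/sc.png

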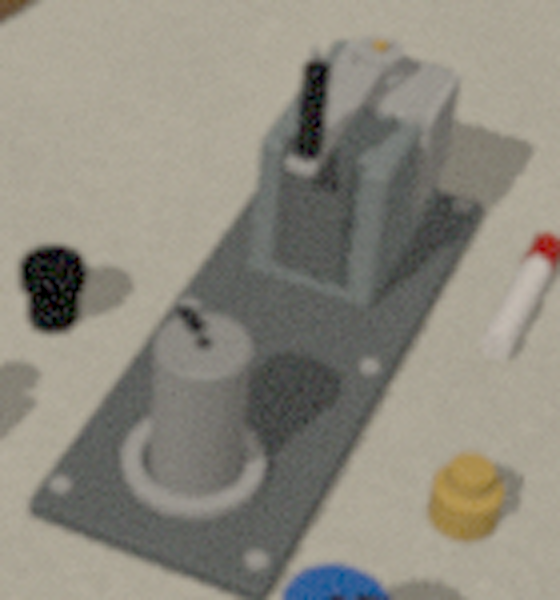

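The top crop shows the key from (186,241) to (207,218) off the dot at the insert's centre (177,258), the post top at (447,205), the hub at (657,168), and six plate screws. The side crop shows the key running towards (180,310), the post top at (316,65), and the screws at (60,484), (257,559) and (369,367).

```bash
cat > meas.py <<'E'
from h import *
import pickle
t=pickle.load(open("top0.pkl","rb"));s=pickle.load(open("side0.pkl","rb"))
tp=lambda x,y:((x+.5)/4.4-.5+310,(y+.5)/4.4-.5+205)
sp=lambda x,y:((x+.5)/4-.5+300,(y+.5)/4-.5+170)
def cen(im,p,r=4,sgn=1):
    g=cv2.cvtColor(im["color"],cv2.COLOR_RGB2GRAY).astype(float)*sgn
    for _ in range(3):
        u,v=int(round(p[0])),int(round(p[1]));w=g[v-r:v+r+1,u-r:u+r+1];w=np.clip(w-np.percentile(w,65),0,None)
        Y,X=np.mgrid[v-r:v+r+1,u-r:u+r+1];p=(w*X).sum()/w.sum(),(w*Y).sum()/w.sum()
    return p
S=[(74,176),(656,69),(698,267),(110,374),(361,123),(398,321)]
P=[cen(t,tp(*x)) for x in S]
print("screws top",np.round(P,1).tolist())
Z=12
W=np.array([onz(t,*p,Z)[:2] for p in P])
print(np.round(W,1).tolist())
for a,b,n in((0,(60,484),"s0"),(3,(257,559),"s3"),(5,(369,367),"s5")):
    print(n,two(t,P[a],s,cen(s,sp(*b),3)))
c=W[:4].mean(0);c2=W[4:].mean(0)
x=(W[1]+W[2]-W[0]-W[3]);yaw=np.arctan2(x[1],x[0]);y=W[0]+W[1]-W[2]-W[3];print("centre",c,c2,"yaw",yaw,np.arctan2(y[1],y[0])-np.pi/2)
R=np.array([[np.cos(yaw),-np.sin(yaw)],[np.sin(yaw),np.cos(yaw)]])
print("seat",c+R@[-105,0],"pivot",c+R@[115,0],"post0",c+R@[15,0])
print("post",two(t,tp(447,205),s,sp(316,65)))
print("hub",two(t,tp(657,168),s,sp(381,45)))
print("keydot",two(t,tp(177,258),s,sp(203,342)))
# key axis direction: dark pixels on insert top
m=t["color"].astype(int).sum(2)[250:275,338:362];np.set_printoptions(linewidth=200);print(m//3)
for z in(92,97):
  a,b=onz(t,*tp(177,258),z),onz(t,*tp(205,220),z);print(z,a,b,np.arctan2(*(b-a)[1::-1])-yaw)
a,b=onz(s,*sp(203,342),97),onz(s,*sp(182,312),97);print("side",a,b,np.arctan2(*(b-a)[1::-1])-yaw)
E
python3 meas.py
```

```text
screws top [[325.4, 240.9], [457.5, 213.8], [466.9, 259.9], [335.0, 290.0], [390.5, 228.8], [400.4, 278.0]]
[[523.3, 136.9], [577.3, -154.0], [476.1, -170.7], [415.5, 118.0], [547.3, -6.6], [439.1, -25.1]]
s0 (array([521.97700839, 136.25243672,  21.74844148]), np.float64(1.7386578735530651))
s3 (array([415.92812647, 118.12487701,  16.84534268]), np.float64(0.6775990513803981))
s5 (array([439.4464209 , -24.45514069,  16.69348845]), np.float64(0.6264149435124966))
centre [498.04429725 -17.47025498] [493.19707367 -15.86243688] yaw -1.375644967877691 -1.4021971849993398
seat [477.68321983  85.53666967] pivot [ 520.3445249  -130.28736294] post0 [500.95302259 -32.18552993]
post (array([490.49851213, -28.36781759, 174.22922421]), np.float64(0.2921330680864702))
hub (array([ 507.21062891, -129.61352758,  126.68892565]), np.float64(0.5712843173862353))
keydot (array([471.44633077,  86.49473049,  95.12297569]), np.float64(0.2744989289169687))
[[ 68  70  77  95 116 127 132 137 139 139 137 137 138 137 135 131 125 110  92  75  64  63  67  68]
 [ 75  90 106 122 135 137 138 138 142 138 135 136 138 
[... 1936 characters left out ...]
 88  66  78 102 116 121 123 123 123 123 124 124 124 123 121 117 108  94  86  93  95  94]
 [140 135 120  89  67  78  98 110 117 120 121 121 122 122 120 117 110  97  88  86  90  94  96  87]
 [139 139 136 122  93  75  71  84  97 105 110 111 113 110 105  98  88  76  82  91  93  94  92  77]
 [127 139 140 138 129 113  92  78  77  82  86  88  89  90  91  95  91  88  94  95  95  91  80  60]]
92 [471.6296052   86.48020871  92.        ] [489.06399037  73.06324961  92.        ] 0.7197369995993641
97 [471.52519425  86.61552677  97.        ] [488.88377469  73.25690463  97.        ] 0.7197369995993647
side [470.25609701  88.21722994  97.        ] [489.03954429  77.14388517  97.        ] 0.8429619742039111
```

The screw centroids drifted onto the bright table, so I'm refining them with a tight window.

```bash
cat > meas2.py <<'E'
from h import *
import pickle
t=pickle.load(open("top0.pkl","rb"));s=pickle.load(open("side0.pkl","rb"))
tp=lambda x,y:((x+.5)/4.4-.5+310,(y+.5)/4.4-.5+205)
sp=lambda x,y:((x+.5)/4-.5+300,(y+.5)/4-.5+170)
S=[(74,176),(656,69),(698,267),(110,374),(361,123),(398,321)]
W=np.array([onz(t,*tp(*x),12)[:2] for x in S])
print(np.round(W,1).tolist())
for a,b,n in((0,(60,484),"s0"),(3,(257,559),"s3"),(5,(369,367),"s5")):
    print(n,np.round(two(t,tp(*S[a]),s,sp(*b))[0],1))
c=W.mean(0)
x=(W[1]+W[2]-W[0]-W[3]);yaw=np.arctan2(x[1],x[0]);y=W[0]+W[1]-W[2]-W[3];print("centre",c,W[:4].mean(0),W[4:].mean(0),"yaw",yaw,np.arctan2(y[1],y[0])-np.pi/2)
R=np.array([[np.cos(yaw),-np.sin(yaw)],[np.sin(yaw),np.cos(yaw)]])
print("seat",c+R@[-105,0],"pivot",c+R@[115,0],"post0",c+R@[15,0])
# key vs dot
for im,box,z in((t,(338,248,366,276),97),(s,(335,245,366,262),97)):
    g=cv2.cvtColor(im["color"],cv2.COLOR_RGB2GRAY);x0,y0,x1,y1=box
    n,l,st,ce=cv2.connectedComponentsWithStats((g[y0:y1,x0:x1]<(66 if im is t else 55)).astype(np.uint8))
    for i in range(1,n):
        if st[i,4]>3:
            Y,X=np.nonzero(l==i);p=np.array([onz(im,a+x0,b+y0,z)[:2] for a,b in zip(X,Y)]);u=np.linalg.svd(p-p.mean(0))[2][0] if len(p)>2 else 0
            print(st[i],ce[i]+[x0,y0],p.mean(0),"axis-yaw",(np.arctan2(u[1],u[0])-yaw)%np.pi)
E
python3 meas2.py
```

```text
[[515.1, 134.8], [563.0, -156.1], [464.2, -173.2], [416.5, 118.8], [538.9, -8.9], [440.1, -24.5]]
s0 [514.6 134.6  16.6]
s3 [416.2 118.6  17.3]
s5 [439.9 -24.2  15.9]
centre [489.63149591 -18.19937086] [489.70123542 -18.94295386] [489.49201688 -16.71220486] yaw -1.4083102855555325 -1.4044739514874602
seat [472.64543596  85.41758609] pivot [ 508.23527585 -131.68460943] post0 [492.0580759  -33.00179328]
[20  2  8 26 61] [363.39344262 263.78688525] [469.94118639  59.04030645] axis-yaw 1.4428124085919374
[14  7  5  5 15] [353.8        257.06666667] [483.97295027  78.27087311] axis-yaw 0.7626580640908447
[ 0 14  1  4  4] [338.  263.5] [471.46758229 110.76094731] axis-yaw 1.388377501689284
[11 14  3  3  6] [349.83333333 263.16666667] [471.69526686  86.62729311] axis-yaw 0.6014986552652539
[ 9  1  9 11 41] [347.92682927 250.56097561] [480.58192573  80.68210983] axis-yaw 0.8300147786449985
[16  0 15 17 95] [360.95789474 249.91578947] [462.97794734  64.91325719] axis-yaw 0.7602225531876456
[ 0 11  3  6 14] [336.21428571 259.        ] [484.43160109 111.76761098] axis-yaw 0.31398123186800997
```

The centre is (489.6,-18.2) with yaw -1.407. The insert axis is at (471.6,86.6), and the key sits 0.79 rad counter-clockwise of the window direction, so it needs +45° about tool z. I'm moving towards the insert now.

```bash
python3 -m jog '{"delta_pos":[[0.044,-0.034,0],[0.044,-0.034,0],[0.044,-0.034,0],[0.044,-0.034,0],[0.044,-0.034,0],[0.044,-0.034,0],[0.044,-0.034,0],[0.0265,-0.05,0],[0.0265,-0.05,0],[0.0265,-0.05,0],[0.0265,-0.05,0],[0.0265,-0.05,0]],"rotation":[[0,0,0],[0,0,0],[0,0,0],[0,0,0],[0,0,0],[0,0,0],[0,0,0],[0,0,0],[0,0,0],[0,0,0],[0,0,0],[0,0,0]],"hand":[1,1,1,1,1,1,1,1,1,1,1,1]}' 30
python3 -m jog '{"delta_pos":[[0,0,0],[0,0,0],[0,0,0],[0,0,0],[0,0,0],[0,0,0],[0,0,0],[0,0,0],[0,0,0],[0,0,0],[0,0,0]],"rotation":[[0,0,-10],[0,0,-10],[0,0,-10],[0,0,-10],[0,0,-10],[0,0,-10],[0,0,-10],[0,0,-10],[0,0,-10],[0,0,-8],[0,0,0]],"hand":[1,1,1,1,1,1,1,1,1,1,1]}'
cat > go.py <<'E'
import sys
from h import *
from scipy.spatial.transform import Rotation as Ro
st=bot.get_state();q=st["ee_rot"];R=Ro.from_quat([q[1],q[2],q[3],q[0]]).as_matrix()
tgt=np.array([float(a) for a in sys.argv[1:4]])
print("t",st["clock"],"pos",np.round(st["eef_pos"],1),"xang",np.degrees(np.arctan2(R[1,0],R[0,0])),"tilt",np.round(R[:,2],3),"w",st["width"],st["gripper_force"],np.round(st["wrist_force"],1),"j",np.round(st["joints"],2))
print("delta tool mm",np.round(R.T@(tgt-st["eef_pos"]),1))
E
python3 go.py 471.6 86.6 130
```

```text
clock: 1.6
eef_pos: [467.8, 35.7, 245.2]
ee_rot: [0.0, 0.978, 0.211, -0.0]
wrist_force: [1.9, -0.1, 0.3]
width: 85.3
gripper_force: 0.0
clock: 2.98
eef_pos: [467.8, 33.7, 245.0]
ee_rot: [-0.0, 0.483, 0.876, -0.0]
wrist_force: [0.1, -0.1, -0.3]
width: 85.3
gripper_force: 0.0
t 2.975 pos [467.8  33.7 245. ] xang 122.22820984825337 tilt [-0.001  0.    -1.   ] w 85.27764432499089 0.0 [ 0.1 -0.1 -0.3] j [ 0.29  0.38 -0.56  1.91  0.25  0.91  0.17]
delta tool mm [ 42.7  31.5 115. ]
```

```bash
python3 -m jog '{"delta_pos":[[0.0427,0.0315,0],[0,0,0.05],[0,0,0.05],[0,0,0.015],[0,0,0]],"rotation":[[0,0,0],[0,0,0],[0,0,0],[0,0,0],[0,0,0]],"hand":[1,1,1,1,1]}'
python3 - <<'E'
from h import *
s=bot.snapshot("side");t=bot.snapshot("top")
p=bot.get_state()["eef_pos"];print(p,proj(s,p),proj(t,p))
a=cv2.resize(s["color"][150:330,270:470,::-1],None,fx=2,fy=2);b=cv2.resize(t["color"][180:330,280:480,::-1],None,fx=2.4,fy=2.4)
b=cv2.resize(b,(480,360));cv2.imwrite("pics/g1.png",np.hstack([a,b])[:, :800])
E
```

```text
clock: 3.6
eef_pos: [471.8, 87.0, 130.2]
ee_rot: [-0.0, 0.483, 0.876, -0.0]
wrist_force: [0.7, 0.5, 1.3]
width: 85.5
gripper_force: 0.0
[473.12229906  87.33698178 131.77116221] (np.float64(350.37271499618913), np.float64(239.2638068870704)) (np.float64(349.9266306432331), np.float64(262.0716755428736))
```

View pics/g1.png

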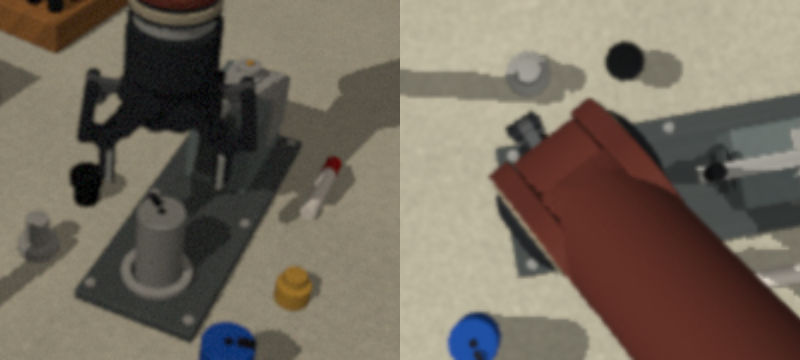

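The fingers straddle the insert: in the side crop the tips are at (108,185) and (221,187), with the insert's top at (160,205). I'll lower and close.

```bash
python3 -m jog '{"delta_pos":[[0,0,0.03],[0,0,0.025],[0,0,0],[0,0,0],[0,0,0],[0,0,0],[0,0,0],[0,0,0],[0,0,0],[0,0,0],[0,0,0],[0,0,0]],"rotation":[[0,0,0],[0,0,0],[0,0,0],[0,0,0],[0,0,0],[0,0,0],[0,0,0],[0,0,0],[0,0,0],[0,0,0],[0,0,0],[0,0,0]],"hand":[1,1,1,0.45,0.45,0.45,0.45,0.45,0.45,0.45,0.45,0.45]}' 25; python3 go.py 471.6 86.6 75
```

```text
clock: 5.2
eef_pos: [472.5, 86.9, 76.6]
ee_rot: [0.001, 0.482, 0.876, 0.0]
wrist_force: [-1.9, -0.5, 5.4]
width: 43.4
gripper_force: 24.7
t 5.2 pos [472.5  86.9  76.6] xang 122.32292900129647 tilt [ 0.002 -0.    -1.   ] w 43.36135379105427 24.655724165495485 [-1.9 -0.5  5.4] j [ 0.03  0.65 -0.39  2.07  0.49  0.51 -0.15]
delta tool mm [ 0.2 -0.9  1.6]
```

```bash
python3 -m jog '{"delta_pos":[[0,0,0],[0,0,0],[0,0,0],[0,0,0],[0,0,0],[0,0,0],[0,0,0]],"rotation":[[0,0,8],[0,0,8],[0,0,8],[0,0,8],[0,0,8],[0,0,5],[0,0,0]],"hand":[0.45,0.45,0.45,0.45,0.45,0.45,0.45]}' ; python3 go.py 471.6 86.6 75
python3 -m jog '{"delta_pos":[[0,0,0],[0,0,0],[0,0,0],[0,0,0],[0,0,-0.02],[0,0,-0.05],[0,0,-0.05],[0,0,-0.05],[0,0,0]],"rotation":[[0,0,0],[0,0,0],[0,0,0],[0,0,0],[0,0,0],[0,0,0],[0,0,0],[0,0,0],[0,0,0]],"hand":[1,1,1,1,1,1,1,1,1]}'; python3 go.py 490.5 -28.4 230
python3 - <<'E'
from h import *
import pickle
s=bot.snapshot("side");pickle.dump(s,open("s2.pkl","wb"))
b=s["color"][170:320,300:440,::-1];cv2.imwrite("pics/g2.png",np.clip(255*(cv2.resize(b,None,fx=4,fy=4,interpolation=2)/255.)**.6,0,255))
E
```

```text
clock: 6.08
eef_pos: [474.3, 88.3, 76.6]
ee_rot: [0.001, 0.78, 0.626, 0.003]
wrist_force: [2.4, 1.7, 5.1]
width: 43.2
gripper_force: 25.7
t 6.075 pos [474.3  88.3  76.6] xang 77.44773656937414 tilt [ 0.006  0.002 -1.   ] w 43.22643954021371 25.718531955499202 [2.4 1.7 5.1] j [-0.11  0.62 -0.18  2.07  0.23  0.46 -0.68]
delta tool mm [-2.3 -2.3  1.6]
clock: 7.2
eef_pos: [474.1, 87.5, 249.1]
ee_rot: [0.002, 0.781, 0.625, 0.004]
wrist_force: [-0.6, -0.1, -0.8]
width: 85.5
gripper_force: 0.0
t 7.2 pos [474.1  87.5 249.1] xang 77.33202939522737 tilt [ 0.009  0.002 -1.   ] w 85.45744597016808 0.0 [-0.6 -0.1 -0.8] j [-0.03  0.36 -0.28  1.89  0.12  0.9  -0.58]
delta tool mm [-109.6   41.3   19. ][ WARN:0@1.544] global loadsave.cpp:1063 imwrite_ Unsupported depth image for selected encoder is fallbacked to CV_8U.
```

View pics/g2.png

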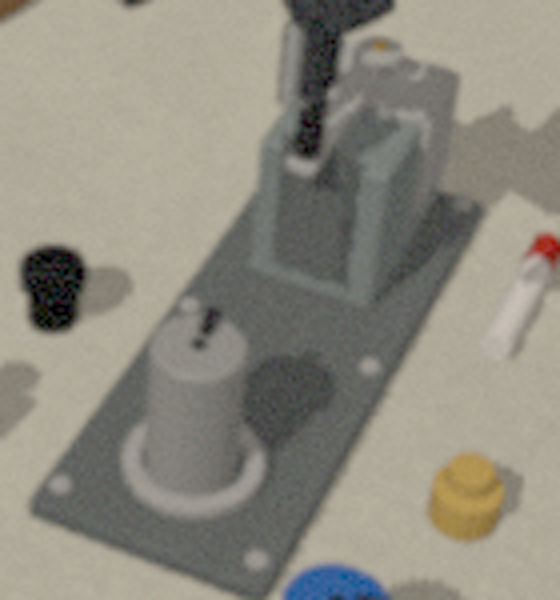

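The insert stands in its ring. Its key now runs from the dot at about (200,345) to (210,311), towards the reader. I'll measure the angle.

```bash
cat > ang.py <<'E'
from h import *
import pickle,sys
yaw=-1.407
def key(im,box,z=97,th=60):
    g=cv2.cvtColor(im["color"],cv2.COLOR_RGB2GRAY);x0,y0,x1,y1=box
    n,l,st,ce=cv2.connectedComponentsWithStats((g[y0:y1,x0:x1]<th).astype(np.uint8))
    for i in range(1,n):
        if st[i,4]>3:
            Y,X=np.nonzero(l==i);p=np.array([onz(im,a+x0,b+y0,z)[:2] for a,b in zip(X,Y)]);u=np.linalg.svd(p-p.mean(0))[2][0]
            print(st[i],ce[i]+[x0,y0],p.mean(0),"axis-yaw",(np.arctan2(u[1],u[0])-yaw+1.57)%np.pi-1.57,"from dot")
if __name__=="__main__":
    s=pickle.load(open("s2.pkl","rb"));key(s,(340,243,360,259));np.set_printoptions(linewidth=200)
    print(cv2.cvtColor(s["color"],cv2.COLOR_RGB2GRAY)[243:260,338:362])
E
python3 ang.py
```

```text
[ 7  0 13 14 99] [353.56565657 247.81818182] [476.63503996  68.22008168] axis-yaw 0.12882105400556543 from dot
[[129 129 131 132 131 123 102  77  62  55  59  56  56  51  57  55  52  50  54  47  53  50  55  54]
 [136 129 126 130 128 112  87  75  83  81  76  61  54  53  49  54  48  51  49  50  50  52  51  48]
 [129 132 126 129 120 100  79  88 102 102 100  79  60  56  52  52  50  53  53  53  48  51  51  53]
 [129 131 131 124 106  78  70  93 110 101  99  82  60  51  43  42  45  45  51  48  48  55  50  54]
 [128 130 128 114  83  61  63  79  95  97  90  74  53  42  22  25  34  42  51  52  50  56  52  48]
 [131 124 118  93  67  59  63  73  78  86  81  71  59  41  15  18  21  38  54  52  58  51  53  49]
 [128 120  99  76  67  78  77  78  88  91  91  83  60  28  12  27  32  45  60  54  51  53  50  52]
 [120 104  81  78  82  92  90  93  93  98  95  76  56  23  20  27  41  62  70  70  56  57  47  51]
 [106  91  80  89  94  96  97  89  95  93  92  72  41  22  10  33  57  79  89  84  73  56  49  52]
 [100  86  89  97  94  94  93  93  97  91  89  67  36  11  25  45  71  84  96  93  84  68  61  53]
 [ 88  89  89  95  91  94  92  93  97  91  90  68  49  35  42  68  85  93  94  94  91  86  68  61]
 [ 83  90  98  93  96  93  96  97  92  86  69  59  56  58  70  86  90  98  93  92  95  93  81  66]
 [ 85  93  89  99  96  96  95  93  89  75  49  32  34  60  82  91  94  92  97  90  92  90  87  73]
 [ 87  92  93  97  97  90  96  95  90  74  51  30  39  58  80  95  93  95  98  90  93  94  90  79]
 [ 93  92  92  97  96  91  94  96  94  89  74  60  63  77  89  93  95  95  94  93  96  94  90  75]
 [ 89  94  94  95  96  94  95  92  95  96  91  89  89  92  95  97  95  93  95  99  94  94  87  73]
 [ 84  96  96  93  94  94  97  93  95  96  93  96  97  90  95  91  98  94  91  92  94  96  84  63]]
```

```bash
python3 -m jog '{"delta_pos":[[-0.05,0.02,0],[-0.06,0.021,0],[0,0,0],[0,0,0],[0,0,0]],"rotation":[[0,0,0],[0,0,0],[0,0,-10],[0,0,-10],[0,0,-2]],"hand":[1,1,1,1,1]}'; python3 go.py 490.5 -28.4 150
python3 - <<'E'
from h import *
from ang import key
t=bot.snapshot("top");key(t,(339,250,362,276),97,66)
np.set_printoptions(linewidth=200);print(cv2.cvtColor(t["color"],cv2.COLOR_RGB2GRAY)[250:276,338:366])
E
```

```text
clock: 7.88
eef_pos: [486.5, -28.6, 243.6]
ee_rot: [-0.002, 0.647, 0.762, -0.001]
wrist_force: [-0.2, -0.7, 0.0]
width: 85.3
gripper_force: 0.0
t 7.875 pos [486.5 -28.6 243.6] xang 99.3238064619152 tilt [-0.004  0.001 -1.   ] w 85.30491024775189 0.0 [-0.2 -0.7  0. ] j [ 0.26  0.39 -0.34  1.87  0.16  0.91  0.01]
delta tool mm [-0.5  4.4 93.6]
[14 10  7  3 14] [356.         260.92857143] [476.01835396  73.96225109] axis-yaw 0.04498265508305743 from dot
[ 9 12  2  2  4] [348.5 262.5] [473.10328932  89.3152248 ] axis-yaw 0.464542128544567 from dot
[[ 77  79  87 107 131 143 149 153 156 156 154 154 155 155 152 148 140 124 103  85  74  72  76  77  76  76  76  75]
 [ 85 101 120 138 152 155 155 156 159 156 152 152 154 157 158 156 154 152 141 114  86  70  72  74  75  75  76  75]
 [107 138 154 157 156 154 150 149 149 145 138 137 141 146 150 153 156 157 156 146 127  97  75  71  75  75  77  77]
 [134 155 160 159 154 145 134 131 129 129 129 128 126 125 130 138 144 153 158 156 151 134 100  71  69  73  77  77]
 [151 157 157 150 141 133 128 133 137 137 137 137 137 136 135 129 125 134 143 144 143 137 
[... 1740 characters left out ...]
  60  52]
 [142 110  90 110 128 137 138 139 139 139 139 139 139 139 139 138 135 123  97  72  75  96 107 107  99  77  56  52]
 [152 135 101  88 108 127 135 137 138 138 139 139 139 138 136 131 120  98  72  70  89 103 108 104  91  63  52  51]
 [157 151 135 102  87 102 116 125 131 133 133 134 133 129 121 105  87  72  70  87 100 106 108  99  76  55  53  52]
 [156 156 153 137 107  88  81  93 106 112 114 116 112 102  87  75  69  77  93 104 107 107 105  87  60  54  53  52]
 [143 156 157 155 146 127 105  89  85  86  90  91  91  88  89  98 108 117 125 126 122 111  93  69  57  59  54  53]
 [110 142 157 159 158 156 146 128 115 110 108 110 115 122 132 145 153 155 157 152 136 106  69  56  62  70  63  61]]
```

The top view puts the key within about 0.05 rad of the window direction, and the insert within 4 mm of the seat centre. Step 1 is good, so I'll pinch the post, closing tangentially.

```bash
python3 -m jog '{"delta_pos":[[0,0.0044,0.03],[0,0,0.035],[0,0,0.029],[0,0,0],[0,0,0],[0,0,0],[0,0,0],[0,0,0],[0,0,0],[0,0,0],[0,0,0],[0,0,0]],"rotation":[[0,0,0],[0,0,0],[0,0,0],[0,0,0],[0,0,0],[0,0,0],[0,0,0],[0,0,0],[0,0,0],[0,0,0],[0,0,0],[0,0,0]],"hand":[1,1,1,0.1,0.1,0.1,0.1,0.1,0.1,0.1,0.1,0.1]}' 40; python3 go.py 490.5 -28.4 150
python3 - <<'E'
from h import *
p=bot.get_state()["eef_pos"][:2];piv=np.array([507.5,-130.5])
print(p-piv,np.hypot(*(p-piv)),np.degrees(np.arctan2(*(p-piv)[::-1])))
E
```

```text
clock: 9.43
eef_pos: [492.2, -27.6, 152.3]
ee_rot: [0.0, 0.647, 0.762, 0.0]
wrist_force: [-1.3, 0.0, 6.2]
width: 12.8
gripper_force: 39.0
t 9.425 pos [492.2 -27.6 152.3] xang 99.32329046737101 tilt [ 0.001 -0.    -1.   ] w 12.832366227050972 38.96439492702484 [-1.3  0.   6.2] j [ 0.22  0.52 -0.3   1.97  0.23  0.68 -0.06]
delta tool mm [-0.5 -1.8  2.3]
[-15.26373071 102.87000301] 103.9962450995121 98.43990184001342
```

```bash
python3 -m jog '{"delta_pos":[[-0.00024,0.007,0],[-0.00024,0.007,0],[-0.00024,0.007,0],[-0.00024,0.007,0],[-0.00024,0.007,0],[-0.00024,0.007,0],[-0.00024,0.007,0],[-0.00024,0.007,0],[-0.00024,0.007,0],[-0.00024,0.007,0],[-0.00024,0.007,0],[-0.00024,0.007,0]],"rotation":[[0,0,4],[0,0,4],[0,0,4],[0,0,4],[0,0,4],[0,0,4],[0,0,4],[0,0,4],[0,0,4],[0,0,4],[0,0,4],[0,0,4]],"hand":[0.1,0.1,0.1,0.1,0.1,0.1,0.1,0.1,0.1,0.1,0.1,0.1]}'; python3 go.py 490.5 -28.4 150
```

```text
clock: 10.92
eef_pos: [571.9, -47.7, 152.4]
ee_rot: [0.0, 0.901, 0.433, 0.001]
wrist_force: [-0.3, 0.8, 4.1]
width: 12.8
gripper_force: 38.9
t 10.925 pos [571.9 -47.7 152.4] xang 51.35627839061358 tilt [ 0.002  0.    -1.   ] w 12.8272980630151 38.8863605260849 [-0.3  0.8  4.1] j [ 0.08  0.6  -0.05  1.76  0.04  0.78 -0.67]
delta tool mm [-35.8 -75.6   2.2]
```

```bash
python3 -m jog '{"delta_pos":[[-0.00024,0.007,0],[-0.00024,0.007,0],[-0.00006,0.0035,0],[0,0,0],[0,0,0]],"rotation":[[0,0,4],[0,0,4],[0,0,2],[0,0,0],[0,0,0]],"hand":[0.1,0.1,0.1,0.1,0.1]}'; python3 go.py 490.5 -28.4 150
python3 -m jog '{"delta_pos":[[0,0.00175,0],[0,0.00175,0],[0,0,0],[0,0,0]],"rotation":[[0,0,1],[0,0,1],[0,0,0],[0,0,0]],"hand":[0.1,0.1,0.1,0.1]}'; python3 go.py 490.5 -28.4 150
```

```text
clock: 11.55
eef_pos: [584.9, -59.3, 152.4]
ee_rot: [0.0, 0.935, 0.354, 0.002]
wrist_force: [0.7, 2.7, 5.8]
width: 12.9
gripper_force: 39.0
t 11.55 pos [584.9 -59.3 152.4] xang 41.48428179427165 tilt [ 0.003  0.001 -1.   ] w 12.865369235301849 39.03608858585358 [0.7 2.7 5.8] j [ 0.07  0.62 -0.    1.72  0.    0.8  -0.78]
delta tool mm [-50.3 -85.7   2.1]
clock: 12.05
eef_pos: [587.2, -61.9, 152.4]
ee_rot: [0.0, 0.941, 0.338, 0.002]
wrist_force: [0.2, 1.5, 5.9]
width: 12.9
gripper_force: 39.0
t 12.05 pos [587.2 -61.9 152.4] xang 39.49061636623422 tilt [ 0.003  0.001 -1.   ] w 12.879367749711486 39.01526212692261 [0.2 1.5 5.9] j [ 0.07  0.62  0.01  1.71 -0.01  0.8  -0.81]
delta tool mm [-53.3 -87.4   2.1]
```

```bash
for i in 1 2; do python3 -m jog '{"delta_pos":[[0,0.00175,0],[0,0.00175,0],[0,0,0],[0,0,0]],"rotation":[[0,0,1],[0,0,1],[0,0,0],[0,0,0]],"hand":[0.1,0.1,0.1,0.1]}' | grep -E "pos|wrist|grip"; done; python3 go.py 490.5 -28.4 150
```

```text
eef_pos: [589.6, -64.6, 152.4]
wrist_force: [2.2, 2.0, 5.6]
gripper_force: 39.0
eef_pos: [589.9, -65.7, 152.3]
wrist_force: [-1.6, 4.0, 8.3]
gripper_force: 39.4
t 13.05 pos [589.9 -65.7 152.3] xang 35.45221866311628 tilt [-0.     0.004 -1.   ] w 12.484863088333968 39.416543841362 [-1.6  4.   8.3] j [ 0.06  0.63  0.02  1.7  -0.02  0.81 -0.86]
delta tool mm [-59.4 -88.    2.5]
```

The last step moved only 1 of 3.5 mm, at 60.2° of swing, so this is the stop. I'll add a slight extra push, let it settle and check with a picture.

```bash
python3 -m jog '{"delta_pos":[[0,0.0015,0],[0,0,0],[0,0,0],[0,0,0]],"rotation":[[0,0,0],[0,0,0],[0,0,0],[0,0,0]],"hand":[0.1,0.1,0.1,0.1]}'; python3 go.py 490.5 -28.4 150
python3 - <<'E'
from h import *
s=bot.snapshot("side");t=bot.snapshot("top")
f=lambda x:np.clip(255*(cv2.resize(x,(400,400),interpolation=2)/255.)**.6,0,255).astype(np.uint8)
cv2.imwrite("pics/g3.png",np.hstack([f(s["color"][160:310,300:450,::-1]),f(t["color"][180:330,320:470,::-1])]))
from ang import key
key(t,(345,250,362,276),97,66)
E
```

```text
clock: 13.55
eef_pos: [590.1, -65.8, 152.3]
ee_rot: [-0.003, 0.952, 0.305, -0.0]
wrist_force: [-4.0, 6.1, 9.2]
width: 13.1
gripper_force: 39.6
t 13.55 pos [590.1 -65.8 152.3] xang 35.49258354215236 tilt [-0.002  0.005 -1.   ] w 13.067663336325378 39.64283645153046 [-4.   6.1  9.2] j [ 0.06  0.63  0.02  1.7  -0.02  0.81 -0.85]
delta tool mm [-59.3 -88.3   2.7]
[ 8 10  7  3 14] [356.         260.92857143] [476.01835396  73.96225109] axis-yaw 0.04498265508305743 from dot
[ 3 12  2  2  4] [348.5 262.5] [473.10328932  89.3152248 ] axis-yaw 0.464542128544567 from dot
```

View pics/g3.png

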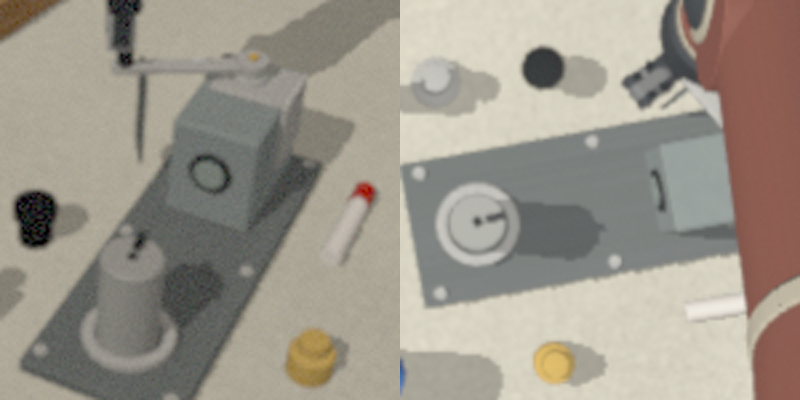

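The side crop shows the window clear at (209,173), with the arm swung out and the fingers on the post at (125,55). In both views the insert stands with its key towards the reader. I'm handing in.

```bash
python3 -c "
from workcell import bot
print(bot.close_job())"
```

```text
the job is handed in; nothing more can be done
None
```

The job is handed in, verdict not shown: the insert stands released in its seat facing the window (key measured within about 0.05 rad), the gripper holds the shutter at its stop (about 60° of swing), and I touched no bystanders.

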